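# Fold back the bifold dust cover of a cup tester

## Task

Open the tester's bifold dust cover: first, with the rear leaf still lying down, fold the front leaf up and over until it lies flat on the rear leaf and press it home there with a firm push of about 15 N for half a second, to set its snap studs; then swing the folded pair up and back until it leans fully against its stop, and leave it standing there, still folded flat. Never push on the cover with more than 40 N, and do not disturb the sample cup in the bay or the other things on the tester and the bench.

Things in the scene. Friction and masses are not known exactly. Their poses are not given: they have to be found in the camera images.
- tester: fixed white bench tester, 320 mm wide, sloped console with black touch panel on the robot's side, two blue hoods at the back that start 40 mm behind the rear hinge and reach 220 mm above the bench. Origin on the bench under the crease of the closed cover; x points from console to hoods (away from the robot, give or take its yaw), y to its left, z up.
- bay (a point): centre of the floor of the bay under the cover, 50 mm above the bench. The bay is 200 mm wide and has no front wall. Shoulders 130 mm high stand beside the rear leaf, 100 to 160 mm either side of the middle; beside the front leaf the cheeks slope down towards the robot. The black sample stage (60 mm high) begins 30 mm behind the crease.
- rear_hinge (a point): middle of the rear hinge axis, which runs along the tester's y axis, 130 mm above the bench, 100 mm in +x of the tester's origin. Fixed.
- crease (a point): middle of the crease hinge axis between the two leaves, parallel to the rear hinge and 100 mm from it; 130 mm above the bench while the rear leaf lies down. It moves with the rear leaf.
- front_edge (a point): middle of the free edge of the front leaf (orange strip), 100 mm from the crease. It moves with the front leaf. Beneath it, with the cover closed, there is 65 mm of free height over the console, open towards the robot and into the bay.
- leaf_rear (a joint): angle of the rear leaf about the rear hinge: blue panel, 100 mm front to back, 190 mm wide, 5 mm thick (all below its hinge axes when level), 0.10 kg. 0: level over the bay; grows as the crease goes up and back; 1.745: leaning against the bumpers, hard stop. Stiff friction hinge, 0.35 N m, stays where it is left.
- leaf_front (a joint): angle of the front leaf to the rear leaf: light grey panel, orange edge strip, 100 mm front to back, 190 mm wide, 5 mm thick (below the crease axis when level), 0.10 kg. 0: in one plane; grows as its edge goes up and over; 3.14: flat on top of the rear leaf, hard stop. Starts slightly ajar. Friction hinge, 0.08 N m, weaker than the rear one, stays where left.
- sample_cup_center (a point): white paper cup, 50 mm tall, 50 mm across the rim (top), standing on the black sample stage inside the bay, under the rear leaf until the cover is opened; point half-way up
- check_weight_center (a point): brass cylinder 28 mm across, 25 mm tall, standing on the left shoulder of the tester beside the cover; point half-way up
- gauge_ring_center (a point): steel ring 38 mm across, 12 mm tall, lying on the right shoulder of the tester beside the cover; its centre
- cup_stack_center (a point): stack of upturned paper cups on the bench, 88 mm tall, 75 mm across the foot; point half-way up
- wipe_jar_center (a point): closed white jar on the bench, 70 mm across, 100 mm tall; point half-way up
- screwdriver_grip (a point): screwdriver lying on the bench; a point on its handle
- parts_tray_center (a point): shallow grey open tray, 120 x 90 x 30 mm, on the bench; its centre

How it is judged:
By the outcome, as a careful person would: the job done as asked, in the order asked, and still so for the second after the job is handed in, with the robot touching nothing.
It also fails if it takes over 56 s, if anything falls off the work surface, if the arm or the gripper's body presses on something with over 40 N, if the wrist force passes 120 N, or if a joint passes its speed limit or range.

## Robot

A 6-joint arm with a two-finger parallel gripper is mounted at the origin on the work surface. World frame = base frame: x ahead of the robot, y to its left, z up, the work surface at z = 0. Lengths are in m, angles in rad, forces in N, time in s.
With the tool pointing down it reaches from about 0.375 to 0.975 m from the base axis. Payload 3.8 kg.
Tool frame: the origin (TCP) lies midway between the tips of the shut fingers; the grasp point (between the pads) lies 19 mm behind it; z points along the fingers, y is the line along which they close (so a half turn about z gives the same grasp; the last joint's range is limited). The gripper opens to 85 mm and grips with 20 to 120 N. Pads are 22 mm wide; open, the fingers measure 114 mm over their backs; the gripper's body (76 mm by 85 mm) begins 54 mm behind the grasp point. The pads swing forward as they close: fully open they stand 13 mm farther back than shut.
Start: joints at [-1.196, 0.264, 1.604, -0, 1.274, -0.037], TCP at [0.27, -0.619, 0.231] pointing down, gripper open.
Joint ranges: [-2.63, 2.63], [-0.94, 2.18], [0.31, 2.57], [-1.31, 4.45], [0, 2.66], [-2.55, 2.55]. Speed limits (rad/s): [2.57, 2.57, 3.14, 3.14, 3.14, 3.14].

## Interface

Orientations are given as a rotation vector (axis times angle).
In Python, from workcell import bot, imaging gives the robot as it stands.
- The arm moves only by the tool step_arm, never from a script. Its argument "series" is a list of rows, each an object of numbers: "grip": the closure, from -1 (fully open) to 1 (shut); "x", "y", "z": the shift along the tool's x, y, z normalised to -1 to 1, where 1 is 500 mm; "ax", "ay", "az": the turn, a rotation vector about the tool's x, y, z normalised to -1 to 1, where 1 is 30 degrees. A call has 1 to 12 rows; each row is the pose to reach, as a shift and turn from the pose commanded when the call began, along the tool's axes at that moment; what a row does not reach only later rows make up. A row lasts 1/10 s, in which the tool goes at most 50 mm and 8.59 degrees, less where a joint would pass 70% of its speed; a pose out of reach is approached as far as the arm can. A call with a number of a shift or a turn outside -1 to 1 is refused whole. A call with a gripper value outside its range is refused whole. The fingers move at their own pace and stop on an object; "force" is the grip in N (left out, the last holds). Time passes only in rows, so rows that repeat a pose let the fingers close. It gives the time, the measured TCP pose, the force, the opening and the grip force at its end, in the units of the state.
- bot.read_state(): the state, without advancing time (a new reading comes with each control period).
- imaging.read_camera(name): name is "scene" or "top" or "wrist"; returns a dict with "img" (480x640x3 uint8, red, green, blue), "fx", "fy", "cx", "cy" (pixels), "k1" (the pictures are not rectified: a ray, as slopes to the right and down, at radius r is drawn at 1 + k1 r^2 times it, then the intrinsics apply), "R" (3x3) and "t" (3): a world point X has camera coordinates R X + t. Camera axes: x right, y down, z forward; pixel columns grow to the right and rows downward; lengths in m; the calibration is good to about 2 mm. A picture is of the moment at which its call begins. There is no depth.
- bot.finish_job(): hands the job in; it is judged then, once.
The state is a dict: "time": time; "q": joint angles; "joint_vel": joint speeds; "joint_torque": joint torques, N m; "tool_pos": TCP position; "tcp_rot": TCP orientation; "wrist_force": force on the tool from outside, world axes, zero at the start; "torque": the same for the moment, N m; "width": opening from 0.0 (shut) to 1.0 (fully open); "grip_force": force on a finger pad.
Only numpy, scipy, OpenCV 4.12 (cv2) and the standard library are available. Lean on these libraries where they do the work, as an engineer would, in place of code of your own. Each camera call takes 0.05 s, during which the arm holds its last target. There are 200 camera calls.

## Working session

There is one attempt and no reset: what is moved stays moved. The work goes in short steps, Python scripts to look and compute and a tool call to move; the robot and the scene stay as the last step left them, time stands still between calls to the robot, and variables do not carry over. Pictures are saved under pics/ and viewed, at most 10 in all, crops included, and the job is handed in when it is done.

Besides the shell and the picture viewer there is one more tool, called after ">>>" as a command line: name --argument value ..., lists and objects as JSON in quotes. step_arm: Moves the arm, as the interface text tells. Scaled input: -1 to 1 covers 500 mm each way for a shift and 30 degrees each way for a turn. Its arguments: {"type":"object","properties":{"series":{"type":"array","items":{"type":"object","properties":{"grip":{"type":"number"},"x":{"type":"number","minimum":-1,"maximum":1},"y":{"type":"number","minimum":-1,"maximum":1},"z":{"type":"number","minimum":-1,"maximum":1},"ax":{"type":"number","minimum":-1,"maximum":1},"ay":{"type":"number","minimum":-1,"maximum":1},"az":{"type":"number","minimum":-1,"maximum":1}}}},"force":{"type":"number"}},"required":["series"]}

```bash
mkdir -p pics; ls
python3 - <<'E'
from workcell import bot, imaging
import cv2,numpy as np
s=bot.read_state(); print(s)
for n in ("scene","top"):
    c=imaging.read_camera(n); cv2.imwrite(f"pics/{n}0.png",c["img"][:,:,::-1]); print(n,c["fx"],c["cx"],c["cy"],c["k1"],c["R"],c["t"])
E
```

```text
pics
{'time': 0.0, 'q': array([-1.19590162e+00,  2.64731474e-01,  1.60538430e+00,  3.18405404e-05,
        1.27369931e+00, -3.68879797e-02]), 'joint_vel': array([ 0.00111596,  0.00049159, -0.00225224, -0.00027531,  0.00146926,
        0.00167608]), 'joint_torque': array([ 5.66376930e-04, -5.15111303e+01, -3.67310107e+01,  1.58532720e-05,
        1.29511720e-02, -8.58174587e-06]), 'tool_pos': array([ 0.26991053, -0.61788465,  0.22997108]), 'tcp_rot': array([-3.07309299e+00, -6.41803131e-01,  5.39678943e-04]), 'wrist_force': array([0.3550063 , 0.19490036, 0.30778825]), 'torque': array([ 0.00958541, -0.00603299,  0.04209322]), 'grip_force': 0.0, 'width': 0.999961323636794}
scene 575.3156665880826 324.20070582299087 231.36043682479763 -0.09436575800519452 [[ 0.14903085  0.98870876 -0.01564579]
 [ 0.832052   -0.13393561 -0.53828499]
 [-0.53430261  0.06720296 -0.84261764]] [-0.12644273 -0.4117716   1.97270655]
top 448.1633651209842 323.15834971417274 236.28543983080274 -0.0711295136835675 [[ 0.00917676 -0.99972571  0.02154735]
 [-0.98661934 -0.01256007 -0.16255621]
 [ 0.16278226 -0.01976729 -0.98646398]] [0.01669107 0.56963217 0.96112933]
```

View pics/scene0.png

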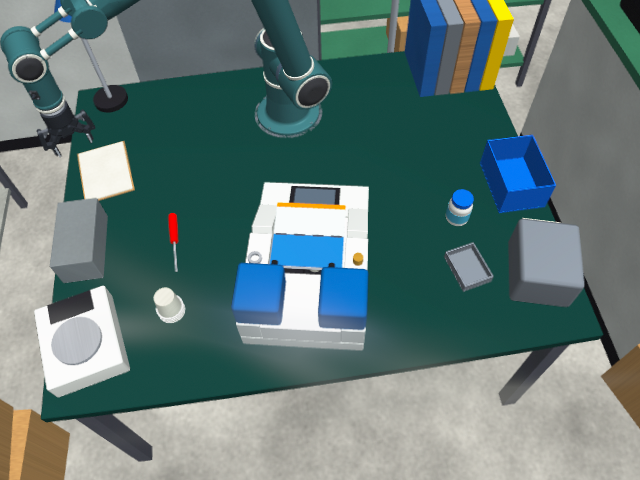

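View pics/top0.png

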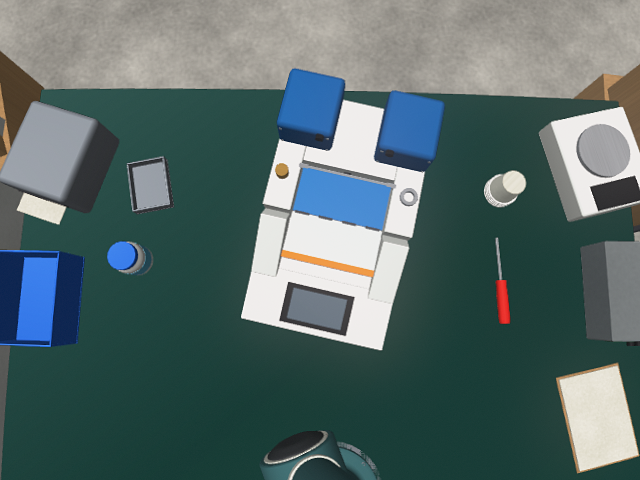

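The top view shows the rear leaf (blue) at about (298–392, 163–229), the orange strip from (281,253) to (375,273), the check weight at (282,170) and the ring at (408,197). In the scene view the strip runs from (277,206) to (345,207).

```bash
cat > h.py <<'E'
from workcell import bot, imaging
import cv2,numpy as np
from scipy.spatial.transform import Rotation as Ro
def ray(c,uv):
    uv=np.atleast_2d(uv).astype(float)
    K=np.array([[c["fx"],0,c["cx"]],[0,c["fy"],c["cy"]],[0,0,1]])
    p=cv2.undistortPoints(uv[:,None],K,np.array([c["k1"],0,0,0.]))[:,0]
    # k1 model: distorted = p(1+k1 r^2), same as OpenCV
    R=np.array(c["R"]); t=np.array(c["t"])
    return -R.T@t, np.c_[p,np.ones(len(p))]@R
def onz(c,uv,z):
    o,d=ray(c,uv); return o+d*((z-o[2])/d[:,2])[:,None]
def tri(c1,u1,c2,u2):
    o1,d1=ray(c1,u1);o2,d2=ray(c2,u2);out=[]
    for a,b in zip(d1,d2):
        s=np.linalg.lstsq(np.c_[a,-b],o2-o1,rcond=None)[0]; out.append((o1+a*s[0]+o2+b*s[1])/2)
    return np.array(out)
def mask(c,lo,hi,box):
    h=cv2.cvtColor(c["img"],cv2.COLOR_RGB2HSV); m=cv2.inRange(h,lo,hi); k=np.zeros_like(m); u0,u1,v0,v1=box; k[v0:v1,u0:u1]=m[v0:v1,u0:u1]
    cs=cv2.findContours(k,cv2.RETR_EXTERNAL,cv2.CHAIN_APPROX_NONE)[0]
    return max(cs,key=cv2.contourArea)
E
python3 - <<'E'
from h import *
T=imaging.read_camera("top");S=imaging.read_camera("scene")
def box(ct): return cv2.boxPoints(cv2.minAreaRect(ct))
ot=mask(T,(8,150,120),(25,255,255),(270,390,240,290)); os_=mask(S,(8,150,120),(25,255,255),(260,360,195,220))
bt=box(ot);bs=box(os_);print("orange",bt.tolist(),bs.tolist())
# strip ends: in top left end = +y; in scene right=+y
def ends(b):
    b=b[np.argsort(b[:,0])]; return b[:2].mean(0),b[2:].mean(0)
tl,tr=ends(bt);sl,sr=ends(bs)
print("strip L,R",tri(T,[tl,tr],S,[sr,sl]).round(4))
bb=mask(T,(100,120,150),(115,255,255),(290,396,158,232)); q=cv2.approxPolyDP(bb,6,True)[:,0]; print("blue",q.tolist()); 
bx=box(bb);print(bx.tolist());P=onz(T,bx,.13);print(P.round(4))
for n,ct,z in (("brass",mask(T,(10,120,80),(25,255,255),(270,292,160,182)),.155),):
    print(n,onz(T,ct[:,0].mean(0),z).round(3))
print("ring",onz(T,[408,197],.142).round(3))
E
```

```text
orange [[280.67974853515625, 255.38760375976562], [282.044921875, 249.47189331054688], [373.55615234375, 270.5898742675781], [372.19097900390625, 276.5055847167969]] [[276.92230224609375, 205.8264923095703], [277.112060546875, 201.36647033691406], [344.16082763671875, 204.21961975097656], [343.9710693359375, 208.6796417236328]]
strip L,R [[ 0.5198  0.1081  0.1394]
 [ 0.4794 -0.0755  0.1381]]
blue [[303, 168], [293, 209], [381, 229], [389, 187]]
[[292.449951171875, 209.42042541503906], [302.25347900390625, 166.2848663330078], [391.204345703125, 186.50096130371094], [381.40081787109375, 229.6365203857422]]
[[ 0.6114  0.0889  0.13  ]
 [ 0.7051  0.0702  0.13  ]
 [ 0.6639 -0.118   0.13  ]
 [ 0.5711 -0.096   0.13  ]]
brass [[0.688 0.112 0.155]]
ring [[ 0.639 -0.151  0.142]]
```

```bash
cat >> h.py <<'E'
O=np.array([.589,-.003,0]);YAW=np.deg2rad(-12.4)
X=np.array([np.cos(YAW),np.sin(YAW),0]);Y=np.array([-np.sin(YAW),np.cos(YAW),0]);Z=np.array([0,0,1.])
def go(*wps):
    """wps: (x,y,z in tester frame mm, tilt deg); prints normalised rows from the current pose"""
    s=bot.read_state();p=s["tool_pos"];R=Ro.from_rotvec(s["tcp_rot"])
    rel=p-O;print("t",round(s["time"],2),"tcp tester mm",(np.array([rel@X,rel@Y,rel[2]])*1e3).round(1),"tilt",round(np.degrees(np.arctan2(R.apply([0,0,1])@X,-R.apply([0,0,1])[2])),1),"F",[round(float(s["wrist_force"]@a),1) for a in (X,Y,Z)],"q",s["q"].round(2))
    for x,y,z,f in wps:
        f=np.deg2rad(f);zt=np.sin(f)*X-np.cos(f)*Z
        T=Ro.from_matrix(np.c_[Y,np.cross(zt,Y),zt])
        t=O+(x*X+y*Y+z*Z)/1e3
        print((x,y,z,round(np.degrees(f))),R.inv().apply(t-p).__truediv__(.5).round(3),np.degrees((R.inv()*T).as_rotvec()).__truediv__(30).round(3))
E
python3 -c "
from h import *
go((-180,-150,280,0),(-210,0,260,0))"
```

```text
t 0.2 tcp tester mm [-179.5 -669.3  230.4] tilt -0.0 F [0.7, 0.1, -0.9] q [-1.2   0.26  1.6   0.    1.27 -0.04]
(-180, -150, 280, 0) [ 0.61  -0.841 -0.098] [-3.0e-03 -1.0e-03 -1.8e+00]
(-210, 0, 260, 0) [ 0.737 -1.119 -0.057] [-3.0e-03 -1.0e-03 -1.8e+00]
```

>>> step_arm --series '[{"x":0.61,"y":-0.84,"z":-0.1,"az":-1,"grip":1},{"x":0.61,"y":-0.84,"z":-0.1,"az":-1,"grip":1},{"x":0.61,"y":-0.84,"z":-0.1,"az":-1,"grip":1},{"x":0.61,"y":-0.84,"z":-0.1,"az":-1,"grip":1},{"x":0.61,"y":-0.84,"z":-0.1,"az":-1,"grip":1},{"x":0.61,"y":-0.84,"z":-0.1,"az":-1,"grip":1},{"x":0.61,"y":-0.84,"z":-0.1,"az":-1,"grip":1},{"x":0.61,"y":-0.84,"z":-0.1,"az":-1,"grip":1},{"x":0.61,"y":-0.84,"z":-0.1,"az":-1,"grip":1},{"x":0.61,"y":-0.84,"z":-0.1,"az":-1,"grip":1},{"x":0.61,"y":-0.84,"z":-0.1,"az":-1,"grip":1},{"x":0.61,"y":-0.84,"z":-0.1,"az":-1,"grip":1}]'

```text
validation failed for argument at $.se...
```

```bash
python3 -c "
from h import *
go((-190,0,220,25))"
```

```text
t 0.2 tcp tester mm [-179.5 -669.3  230.4] tilt -0.0 F [0.7, 0.1, -0.9] q [-1.2   0.26  1.6   0.    1.27 -0.04]
(-190, 0, 220, 25) [ 0.77  -1.095  0.022] [-0.773  0.391 -1.771]
```

The call was refused, so I'll try one small row to find out why.

>>> step_arm --series '[{"x":0.08,"y":-0.05,"z":-0.05,"ax":0.0,"ay":0.0,"az":-0.2,"grip":1.0}]'

```text
time: 0.3
tool_pos: [0.2918, -0.5827, 0.2497]
tcp_rot: [-3.032, -0.797, 0.005]
wrist_force: [0.6, 0.4, -1.2]
width: 0.852
grip_force: 0.0
```

```bash
python3 -c "
from h import *
go((-180,-150,280,0))"
```

```text
t 0.3 tcp tester mm [-165.8 -629.9  249.7] tilt -0.3 F [0.5, 0.6, -1.2] q [-1.14  0.21  1.63 -0.    1.3  -0.09]
(-180, -150, 280, 0) [ 0.619 -0.734 -0.056] [-0.014 -0.004 -1.605]
```

>>> step_arm --series '[{"x":0.5,"y":-0.8,"z":-0.05,"ax":0.0,"ay":0.0,"az":-0.95,"grip":1.0},{"x":0.5,"y":-0.8,"z":-0.05,"ax":0.0,"ay":0.0,"az":-0.95,"grip":1.0},{"x":0.5,"y":-0.8,"z":-0.05,"ax":0.0,"ay":0.0,"az":-0.95,"grip":1.0},{"x":0.5,"y":-0.8,"z":-0.05,"ax":0.0,"ay":0.0,"az":-0.95,"grip":1.0},{"x":0.5,"y":-0.8,"z":-0.05,"ax":0.0,"ay":0.0,"az":-0.95,"grip":1.0},{"x":0.5,"y":-0.8,"z":-0.05,"ax":0.0,"ay":0.0,"az":-0.95,"grip":1.0},{"x":0.5,"y":-0.8,"z":-0.05,"ax":0.0,"ay":0.0,"az":-0.95,"grip":1.0},{"x":0.5,"y":-0.8,"z":-0.05,"ax":0.0,"ay":0.0,"az":-0.95,"grip":1.0},{"x":0.5,"y":-0.8,"z":-0.05,"ax":0.0,"ay":0.0,"az":-0.95,"grip":1.0},{"x":0.5,"y":-0.8,"z":-0.05,"ax":0.0,"ay":0.0,"az":-0.95,"grip":1.0}]'

```text
time: 1.3
tool_pos: [0.3144, -0.1078, 0.2799]
tcp_rot: [-2.745, -1.529, -0.002]
wrist_force: [0.5, -0.3, -0.5]
width: -0.005
grip_force: 0.0
```

```bash
python3 -c "
from h import *
go((-190,0,220,25))"
```

```text
t 1.3 tcp tester mm [-245.7 -161.3  279.9] tilt 0.1 F [0.5, -0.2, -0.5] q [-0.41 -0.46  2.18  0.    1.43  0.15]
(-190, 0, 220, 25) [ 0.341 -0.002  0.12 ] [-0.823  0.138 -0.636]
```

>>> step_arm --series '[{"x":0.34,"y":0.0,"z":0.12,"ax":-0.82,"ay":0.14,"az":-0.64,"grip":1.0},{"x":0.34,"y":0.0,"z":0.12,"ax":-0.82,"ay":0.14,"az":-0.64,"grip":1.0},{"x":0.34,"y":0.0,"z":0.12,"ax":-0.82,"ay":0.14,"az":-0.64,"grip":1.0},{"x":0.34,"y":0.0,"z":0.12,"ax":-0.82,"ay":0.14,"az":-0.64,"grip":1.0},{"x":0.34,"y":0.0,"z":0.12,"ax":-0.82,"ay":0.14,"az":-0.64,"grip":1.0},{"x":0.34,"y":0.0,"z":0.12,"ax":-0.82,"ay":0.14,"az":-0.64,"grip":1.0}]'

```text
time: 1.9
tool_pos: [0.404, 0.0341, 0.2192]
tcp_rot: [2.164, 1.744, 0.381]
wrist_force: [0.2, 0.1, 0.3]
width: -0.004
grip_force: 0.0
```

Run:
```python
from h import *
go((-150,0,140,55))
for n in("wrist","top"):
    c=imaging.read_camera(n);cv2.imwrite(f"pics/{n}1.png",c["img"][:,:,::-1])
```

```text
t 1.9 tcp tester mm [-188.6   -3.5  219.2] tilt 24.7 F [0.1, 0.1, 0.3] q [ 0.15 -0.57  2.4  -0.19  0.91  0.45]
(-150, 0, 140, 55) [0.007 0.004 0.176] [-1.009e+00 -1.000e-03  5.000e-03]
```

View pics/wrist1.png

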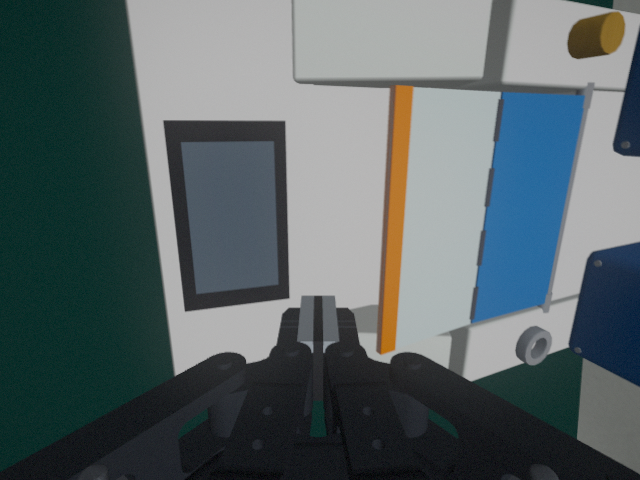

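The wrist view shows the orange strip at x≈385–410 px and the leaf lying slightly ajar, with nothing between the gripper and the cover. Next I'll plan the fold path.

```bash
cat >> h.py <<'E'
W=13.
def fold(th,phi,y,s=80,zo=0,u=20):
    t,f=np.deg2rad(th),np.deg2rad(phi)
    d=np.array([-np.cos(t),np.sin(t)]);n=np.array([-np.sin(t),-np.cos(t)])
    yt=np.array([np.cos(f),np.sin(f)]);zt=np.array([np.sin(f),-np.cos(f)]);h=np.array([0,130+zo])
    p=h+100*d+5*n-W*yt+u*zt if th+phi<90 else h+s*d+5*n-W*yt
    return (round(p[0],1),y,round(p[1],1),phi)
E
python3 -c "
from h import *
print(fold(5,45,40))
go((-135,40,150,25),(-128,40,115,25),(-112,40,115,35),(-98,40,116,45))"
```

```text
(np.float64(-95.1), 40, np.float64(110.4), 45)
t 2.0 tcp tester mm [-187.1   -4.5  220.7] tilt 24.9 F [0.5, -0.9, 0.3] q [ 0.15 -0.57  2.4  -0.19  0.91  0.45]
(-135, 40, 150, 25) [0.089 0.035 0.172] [-0.004  0.002 -0.003]
(-128, 40, 115, 25) [0.089 0.018 0.241] [-0.004  0.002 -0.003]
(-112, 40, 115, 35) [0.089 0.047 0.255] [-0.338  0.002 -0.003]
(-98, 40, 116, 45) [0.089 0.073 0.265] [-0.671  0.002 -0.003]
```

>>> step_arm --series '[{"x":0.09,"y":0.035,"z":0.17,"ax":0.0,"ay":0.0,"az":0.0,"grip":1.0},{"x":0.09,"y":0.035,"z":0.17,"ax":0.0,"ay":0.0,"az":0.0,"grip":1.0},{"x":0.09,"y":0.018,"z":0.24,"ax":0.0,"ay":0.0,"az":0.0,"grip":1.0},{"x":0.09,"y":0.018,"z":0.24,"ax":0.0,"ay":0.0,"az":0.0,"grip":1.0},{"x":0.09,"y":0.046,"z":0.257,"ax":-0.34,"ay":0.0,"az":0.0,"grip":1.0},{"x":0.09,"y":0.046,"z":0.257,"ax":-0.34,"ay":0.0,"az":0.0,"grip":1.0},{"x":0.09,"y":0.069,"z":0.27,"ax":-0.67,"ay":0.0,"az":0.0,"grip":1.0},{"x":0.09,"y":0.069,"z":0.27,"ax":-0.67,"ay":0.0,"az":0.0,"grip":1.0},{"x":0.09,"y":0.069,"z":0.27,"ax":-0.67,"ay":0.0,"az":0.0,"grip":1.0}]'

```text
time: 2.9
tool_pos: [0.5041, 0.057, 0.1139]
tcp_rot: [1.918, 1.53, 0.63]
wrist_force: [-38.6, -6.3, -29.5]
width: 0.005
grip_force: 2.2
```

Run:
```python
from h import *
go(fold(5,45,40),*[fold(t,45,40) for t in (10,15,20,25,30,35,40,45)])
a=imaging.read_camera("top")["img"];b=imaging.read_camera("wrist")["img"]
cv2.imwrite("pics/c2.png",np.hstack([a[140:340,230:440],cv2.resize(b,(267,200))])[:,:,::-1])
```

```text
t 2.9 tcp tester mm [-95.8  40.4 113.9] tilt 44.9 F [-36.3, -14.5, -29.5] q [ 0.32 -0.25  2.57 -1.29  0.39  1.67]
(np.float64(-95.1), 40, np.float64(110.4), 45) [-0.001 -0.004  0.006] [-0.002  0.016 -0.009]
(np.float64(-94.4), 40, np.float64(119.1), 45) [-0.001  0.009 -0.005] [-0.002  0.016 -0.009]
(np.float64(-92.9), 40, np.float64(127.7), 45) [-0.001  0.024 -0.015] [-0.002  0.016 -0.009]
(np.float64(-90.7), 40, np.float64(136.2), 45) [-0.001  0.039 -0.024] [-0.002  0.016 -0.009]
(np.float64(-87.8), 40, np.float64(144.4), 45) [-0.001  0.054 -0.032] [-0.002  0.016 -0.009]
(np.float64(-84.2), 40, np.float64(152.3), 45) [-0.001  0.071 -0.038] [-0.002  0.016 -0.009]
(np.float64(-79.8), 40, np.float64(159.9), 45) [-0.001  0.088 -0.042] [-0.002  0.016 -0.009]
(np.float64(-74.9), 40, np.float64(167.1), 45) [-0.001  0.105 -0.046] [-0.002  0.016 -0.009]
(np.float64(-69.3), 40, np.float64(173.8), 45) [-0.001  0.122 -0.047] [-0.002  0.016 -0.009]
```

View pics/c2.png

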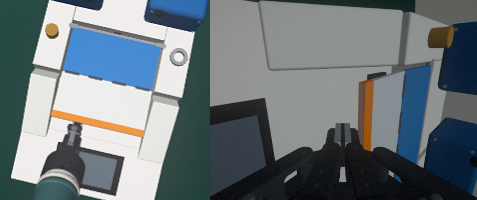

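Run:
```python
from h import *
go()
a=imaging.read_camera("scene");T=imaging.read_camera("top")
go()
for c,b in((T,(270,390,230,290)),(a,(260,360,185,220))): print(cv2.boxPoints(cv2.minAreaRect(mask(c,(8,150,120),(25,255,255),b))).round(1).tolist())
cv2.imwrite("pics/c3.png",cv2.resize(imaging.read_camera("wrist")["img"][100:400,100:600],(800,480))[:,:,::-1])
```

```text
t 3.0 tcp tester mm [-94.9  42.1 115. ] tilt 44.9 F [0.2, -0.7, -0.3] q [ 0.32 -0.25  2.57 -1.29  0.39  1.67]
t 3.1 tcp tester mm [-94.9  42.4 115.1] tilt 44.9 F [0.1, 0.3, -0.3] q [ 0.32 -0.25  2.57 -1.29  0.39  1.66]
[[280.20001220703125, 255.3000030517578], [281.70001220703125, 248.8000030517578], [373.8999938964844, 270.0], [372.3999938964844, 276.5]]
[[276.8999938964844, 204.89999389648438], [277.1000061035156, 200.39999389648438], [344.20001220703125, 203.1999969482422], [344.0, 207.6999969482422]]
```

View pics/c3.png

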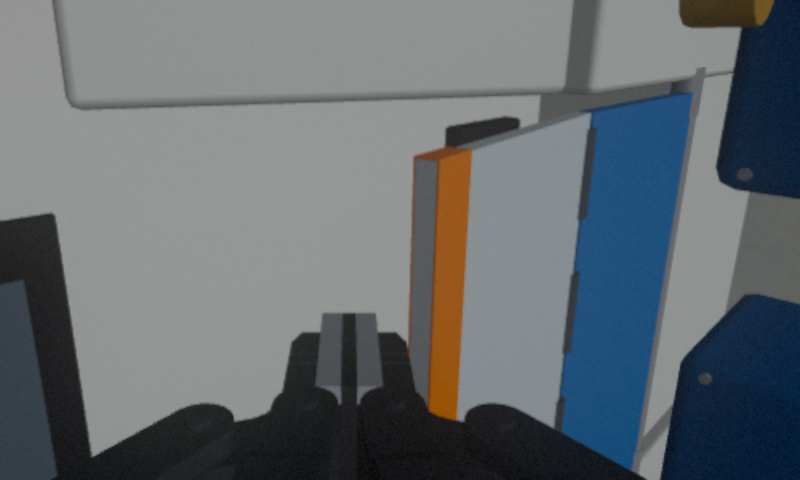

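The force spike was only transient; the reading is now about zero. The view shows the fingertip just under the orange edge, which is the right side. I'll lift along the arc.

Run:
```python
from h import *
go(*[fold(t,45-max(0,t-45)/3,42) for t in range(10,66,5)])
```

```text
t 3.15 tcp tester mm [-95.   42.6 115.1] tilt 44.9 F [0.2, -0.4, -0.2] q [ 0.32 -0.25  2.57 -1.29  0.39  1.66]
(np.float64(-94.4), 42, np.float64(119.1), 45) [-0.001  0.006 -0.005] [-0.004  0.008 -0.003]
(np.float64(-92.9), 42, np.float64(127.7), 45) [-0.001  0.021 -0.015] [-0.004  0.008 -0.003]
(np.float64(-90.7), 42, np.float64(136.2), 45) [-0.001  0.036 -0.024] [-0.004  0.008 -0.003]
(np.float64(-87.8), 42, np.float64(144.4), 45) [-0.001  0.052 -0.031] [-0.004  0.008 -0.003]
(np.float64(-84.2), 42, np.float64(152.3), 45) [-0.001  0.068 -0.038] [-0.004  0.008 -0.003]
(np.float64(-79.8), 42, np.float64(159.9), 45) [-0.001  0.085 -0.042] [-0.004  0.008 -0.003]
(np.float64(-74.9), 42, np.float64(167.1), 45) [-0.001  0.102 -0.045] [-0.004  0.008 -0.003]
(np.float64(-69.3), 42, np.float64(173.8), 45) [-0.001  0.119 -0.047] [-0.004  0.008 -0.003]
(np.float64(-64.7), 42, np.float64(179.1), 43) [-0.001  0.133 -0.048] [ 0.051  0.008 -0.003]
(np.float64(-59.7), 42, np.float64(184.0), 42) [-0.001  0.147 -0.048] [ 0.107  0.008 -0.004]
(np.float64(-54.3), 42, np.float64(188.4), 40) [-0.001  0.161 -0.047] [ 0.163  0.008 -0.004]
(np.float64(-48.5), 42, np.float64(192.3), 38) [-0.001  0.175 -0.044] [ 0.218  0.008 -0.004]
```

>>> step_arm --series '[{"x":0.0,"y":0.008,"z":-0.006,"ax":0.0,"ay":0.0,"az":0.0,"grip":1.0},{"x":0.0,"y":0.021,"z":-0.015,"ax":0.0,"ay":0.0,"az":0.0,"grip":1.0},{"x":0.0,"y":0.036,"z":-0.024,"ax":0.0,"ay":0.0,"az":0.0,"grip":1.0},{"x":0.0,"y":0.052,"z":-0.031,"ax":0.0,"ay":0.0,"az":0.0,"grip":1.0},{"x":0.0,"y":0.068,"z":-0.038,"ax":0.0,"ay":0.0,"az":0.0,"grip":1.0},{"x":0.0,"y":0.085,"z":-0.042,"ax":0.0,"ay":0.0,"az":0.0,"grip":1.0},{"x":0.0,"y":0.102,"z":-0.045,"ax":0.0,"ay":0.0,"az":0.0,"grip":1.0},{"x":0.0,"y":0.119,"z":-0.047,"ax":0.0,"ay":0.0,"az":0.0,"grip":1.0}]'

```text
time: 3.95
tool_pos: [0.5295, 0.0537, 0.1728]
tcp_rot: [1.917, 1.537, 0.631]
wrist_force: [-0.6, -0.3, -1.4]
width: -0.001
grip_force: 0.6
```

Run:
```python
from h import *
go(*[fold(t,45-max(0,t-45)/3,42) for t in range(50,106,5)])
a=imaging.read_camera("scene")["img"];b=imaging.read_camera("wrist")["img"]
cv2.imwrite("pics/c4.png",np.hstack([cv2.resize(a[150:300,220:390],(453,400)),cv2.resize(b,(347,400))])[:,:,::-1])
```

```text
t 3.95 tcp tester mm [-70.3  42.6 172.8] tilt 44.8 F [-0.6, -0.5, -1.4] q [ 0.27 -0.32  2.48 -0.95  0.42  1.27]
(np.float64(-64.7), 42, np.float64(179.1), 43) [-0.001  0.017 -0.001] [ 0.048  0.007 -0.002]
(np.float64(-59.7), 42, np.float64(184.0), 42) [-0.001  0.031 -0.001] [ 0.103  0.007 -0.002]
(np.float64(-54.3), 42, np.float64(188.4), 40) [-0.001  0.045  0.   ] [ 0.159  0.007 -0.002]
(np.float64(-48.5), 42, np.float64(192.3), 38) [-0.001  0.058  0.003] [ 0.214  0.007 -0.002]
(np.float64(-42.5), 42, np.float64(195.7), 37) [-0.001  0.072  0.007] [ 0.27   0.007 -0.003]
(np.float64(-36.2), 42, np.float64(198.5), 35) [-0.001  0.085  0.012] [ 0.325  0.007 -0.003]
(np.float64(-29.7), 42, np.float64(200.8), 33) [-0.001  0.097  0.017] [ 0.381  0.007 -0.003]
(np.float64(-23.0), 42, np.float64(202.4), 32) [-0.001  0.109  0.025] [ 0.436  0.007 -0.003]
(np.float64(-16.3), 42, np.float64(203.5), 30) [-0.001  0.12   0.032] [ 0.492  0.007 -0.003]
(np.float64(-9.5), 42, np.float64(204.0), 28) [-0.001  0.13   0.041] [ 0.548  0.007 -0.003]
(np.float64(-2.6), 42, np.float64(203.8), 27) [-0.001  0.14   0.051] [ 0.603  0.007 -0.003]
(np.float64(4.1), 42, np.float64(203.1), 25) [-0.001  0.148  0.062] [ 0.659  0.007 -0.003]
```

View pics/c4.png

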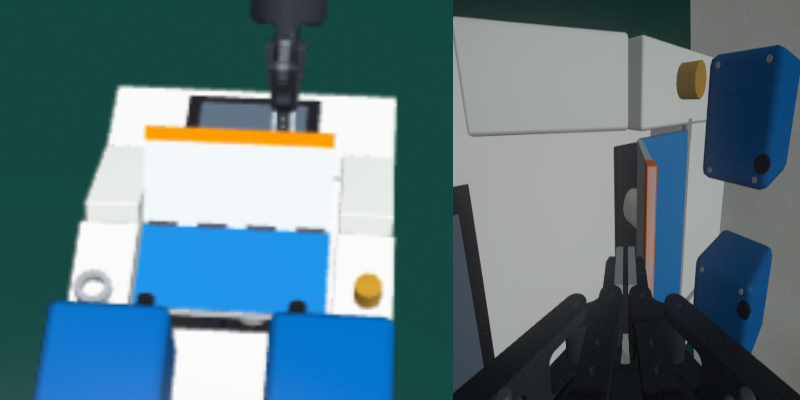

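The front leaf is up about 45°, the rear leaf is still down, and the cup is visible untouched. I'll carry on over vertical.

>>> step_arm --series '[{"x":0.0,"y":0.017,"z":0.0,"ax":0.05,"ay":0.0,"az":0.0,"grip":1.0},{"x":0.0,"y":0.031,"z":0.0,"ax":0.1,"ay":0.0,"az":0.0,"grip":1.0},{"x":0.0,"y":0.045,"z":0.0,"ax":0.16,"ay":0.0,"az":0.0,"grip":1.0},{"x":0.0,"y":0.058,"z":0.003,"ax":0.21,"ay":0.0,"az":0.0,"grip":1.0},{"x":0.0,"y":0.072,"z":0.007,"ax":0.27,"ay":0.0,"az":0.0,"grip":1.0},{"x":0.0,"y":0.085,"z":0.012,"ax":0.325,"ay":0.0,"az":0.0,"grip":1.0},{"x":0.0,"y":0.097,"z":0.017,"ax":0.38,"ay":0.0,"az":0.0,"grip":1.0},{"x":0.0,"y":0.109,"z":0.025,"ax":0.435,"ay":0.0,"az":0.0,"grip":1.0},{"x":0.0,"y":0.12,"z":0.032,"ax":0.49,"ay":0.0,"az":0.0,"grip":1.0},{"x":0.0,"y":0.13,"z":0.041,"ax":0.55,"ay":0.0,"az":0.0,"grip":1.0},{"x":0.0,"y":0.14,"z":0.051,"ax":0.6,"ay":0.0,"az":0.0,"grip":1.0},{"x":0.0,"y":0.148,"z":0.062,"ax":0.66,"ay":0.0,"az":0.0,"grip":1.0}]'

```text
time: 5.25
tool_pos: [0.6021, 0.0383, 0.2024]
tcp_rot: [2.165, 1.738, 0.382]
wrist_force: [-1.1, 0.1, 0.2]
width: -0.002
grip_force: 0.5
```

Run:
```python
from h import *
go(*[fold(t,(180-t)/3,42-(t-105)*.4,80-(t-105)*.25) for t in range(110,166,5)])
```

```text
t 5.25 tcp tester mm [  3.9  43.1 202.4] tilt 24.9 F [-1.1, -0.1, 0.2] q [ 0.1  -0.09  2.11 -0.2   0.72  0.44]
(np.float64(10.3), 40.0, np.float64(200.6), 23) [-0.006  0.01   0.009] [ 0.052  0.004 -0.002]
(np.float64(16.1), 38.0, np.float64(197.6), 22) [-0.01   0.018  0.019] [ 0.107  0.004 -0.002]
(np.float64(21.6), 36.0, np.float64(194.1), 20) [-0.014  0.025  0.03 ] [ 0.163  0.004 -0.002]
(np.float64(26.6), 34.0, np.float64(190.2), 18) [-0.018  0.031  0.041] [ 0.218  0.004 -0.002]
(np.float64(31.1), 32.0, np.float64(186.0), 17) [-0.022  0.036  0.053] [ 0.274  0.004 -0.002]
(np.float64(35.2), 30.0, np.float64(181.4), 15) [-0.026  0.039  0.064] [ 0.33   0.004 -0.002]
(np.float64(38.7), 28.0, np.float64(176.6), 13) [-0.03   0.041  0.076] [ 0.385  0.004 -0.002]
(np.float64(41.7), 26.0, np.float64(171.6), 12) [-0.034  0.043  0.088] [ 0.441  0.004 -0.002]
(np.float64(44.2), 24.0, np.float64(166.4), 10) [-0.038  0.043  0.099] [ 0.496  0.004 -0.002]
(np.float64(46.2), 22.0, np.float64(161.2), 8) [-0.042  0.042  0.11 ] [ 0.552  0.004 -0.002]
(np.float64(47.6), 20.0, np.float64(155.8), 7) [-0.046  0.04   0.121] [ 0.607  0.004 -0.003]
(np.float64(48.5), 18.0, np.float64(150.5), 5) [-0.05   0.037  0.132] [ 0.663  0.004 -0.003]
```

>>> step_arm --series '[{"x":-0.006,"y":0.01,"z":0.009,"ax":0.05,"ay":0.0,"az":0.0,"grip":1.0},{"x":-0.01,"y":0.018,"z":0.019,"ax":0.11,"ay":0.0,"az":0.0,"grip":1.0},{"x":-0.014,"y":0.025,"z":0.03,"ax":0.16,"ay":0.0,"az":0.0,"grip":1.0},{"x":-0.018,"y":0.031,"z":0.041,"ax":0.22,"ay":0.0,"az":0.0,"grip":1.0},{"x":-0.022,"y":0.036,"z":0.053,"ax":0.275,"ay":0.0,"az":0.0,"grip":1.0},{"x":-0.026,"y":0.039,"z":0.064,"ax":0.33,"ay":0.0,"az":0.0,"grip":1.0},{"x":-0.03,"y":0.041,"z":0.076,"ax":0.385,"ay":0.0,"az":0.0,"grip":1.0},{"x":-0.034,"y":0.043,"z":0.088,"ax":0.44,"ay":0.0,"az":0.0,"grip":1.0},{"x":-0.038,"y":0.043,"z":0.099,"ax":0.5,"ay":0.0,"az":0.0,"grip":1.0},{"x":-0.042,"y":0.042,"z":0.11,"ax":0.55,"ay":0.0,"az":0.0,"grip":1.0},{"x":-0.046,"y":0.04,"z":0.121,"ax":0.61,"ay":0.0,"az":0.0,"grip":1.0},{"x":-0.05,"y":0.037,"z":0.132,"ax":0.66,"ay":0.0,"az":0.0,"grip":1.0}]'

```text
time: 6.45
tool_pos: [0.6403, 0.0042, 0.1494]
tcp_rot: [2.395, 1.922, 0.082]
wrist_force: [0.6, 0.6, 0.5]
width: -0.0
grip_force: 0.4
```

Run:
```python
from h import *
go((52,10,145,2),(54,6,140,0),(55,4,137,0),(55,4,135,0),(55,4,133,0))
a=imaging.read_camera("scene")["img"];b=imaging.read_camera("wrist")["img"]
cv2.imwrite("pics/c5.png",np.hstack([cv2.resize(a[150:300,220:390],(453,400)),cv2.resize(b,(347,400))])[:,:,::-1])
```

```text
t 6.45 tcp tester mm [ 48.5  18.1 149.4] tilt 5.0 F [0.5, 0.8, 0.5] q [-0.02  0.21  1.83 -0.02  1.02  0.21]
(52, 10, 145, 2) [-0.016  0.006  0.009] [ 0.101  0.004 -0.003]
(54, 6, 140, 0) [-0.024  0.009  0.02 ] [ 0.168  0.004 -0.003]
(55, 4, 137, 0) [-0.028  0.011  0.026] [ 0.168  0.004 -0.003]
(55, 4, 135, 0) [-0.028  0.01   0.03 ] [ 0.168  0.004 -0.003]
(55, 4, 133, 0) [-0.028  0.01   0.034] [ 0.168  0.004 -0.003]
```

View pics/c5.png

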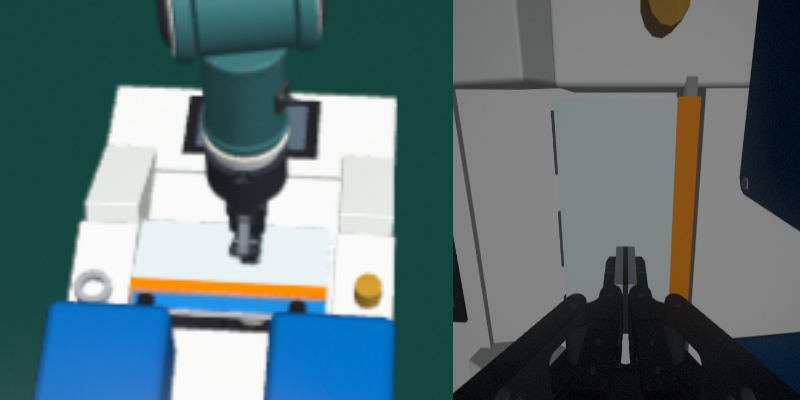

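The front leaf has folded over and lies nearly flat, with its strip near the rear hinge. I'll lower gently.

>>> step_arm --series '[{"x":-0.016,"y":0.006,"z":0.009,"ax":0.1,"ay":0.0,"az":0.0,"grip":1.0},{"x":-0.024,"y":0.009,"z":0.018,"ax":0.17,"ay":0.0,"az":0.0,"grip":1.0},{"x":-0.028,"y":0.011,"z":0.023,"ax":0.17,"ay":0.0,"az":0.0,"grip":1.0},{"x":-0.028,"y":0.01,"z":0.026,"ax":0.17,"ay":0.0,"az":0.0,"grip":1.0},{"x":-0.028,"y":0.01,"z":0.026,"ax":0.17,"ay":0.0,"az":0.0,"grip":1.0}]'

```text
time: 7.05
tool_pos: [0.6423, -0.0104, 0.137]
tcp_rot: [2.449, 1.965, -0.002]
wrist_force: [-0.4, 0.8, -0.0]
width: 0.004
grip_force: 0.0
```

Run:
```python
from h import *
go((55,4,135,0))
```

```text
t 7.05 tcp tester mm [ 53.6   4.2 137. ] tilt 0.0 F [-0.5, 0.7, -0.0] q [-0.05  0.27  1.77 -0.    1.1   0.17]
(55, 4, 135, 0) [-0.     0.003  0.004] [ 0.001  0.004 -0.003]
```

>>> step_arm --series '[{"x":0.0,"y":0.0,"z":0.002,"ax":0.0,"ay":0.0,"az":0.0,"grip":1.0},{"x":0.0,"y":0.0,"z":0.004,"ax":0.0,"ay":0.0,"az":0.0,"grip":1.0},{"x":0.0,"y":0.0,"z":0.004,"ax":0.0,"ay":0.0,"az":0.0,"grip":1.0}]'

```text
time: 7.35
tool_pos: [0.6428, -0.0104, 0.1354]
tcp_rot: [2.448, 1.966, -0.001]
wrist_force: [-0.4, -0.0, -0.3]
width: 0.003
grip_force: 0.0
```

>>> step_arm --series '[{"x":0.0,"y":0.0,"z":0.001,"ax":0.0,"ay":0.0,"az":0.0,"grip":1.0},{"x":0.0,"y":0.0,"z":0.002,"ax":0.0,"ay":0.0,"az":0.0,"grip":1.0},{"x":0.0,"y":0.0,"z":0.002,"ax":0.0,"ay":0.0,"az":0.0,"grip":1.0}]'

```text
time: 7.65
tool_pos: [0.643, -0.0104, 0.135]
tcp_rot: [2.448, 1.965, -0.001]
wrist_force: [-2.9, 0.6, 4.6]
width: 0.001
grip_force: 2.3
```

>>> step_arm --series '[{"x":0.0,"y":0.0,"z":0.001,"ax":0.0,"ay":0.0,"az":0.0,"grip":1.0},{"x":0.0,"y":0.0,"z":0.001,"ax":0.0,"ay":0.0,"az":0.0,"grip":1.0}]'

```text
time: 7.85
tool_pos: [0.643, -0.0105, 0.135]
tcp_rot: [2.448, 1.965, -0.001]
wrist_force: [-3.8, 0.5, 7.2]
width: -0.0
grip_force: 3.5
```

>>> step_arm --series '[{"x":0.0,"y":0.0,"z":0.002,"ax":0.0,"ay":0.0,"az":0.0,"grip":1.0},{"x":0.0,"y":0.0,"z":0.003,"ax":0.0,"ay":0.0,"az":0.0,"grip":1.0},{"x":0.0,"y":0.0,"z":0.003,"ax":0.0,"ay":0.0,"az":0.0,"grip":1.0},{"x":0.0,"y":0.0,"z":0.003,"ax":0.0,"ay":0.0,"az":0.0,"grip":1.0}]'

```text
time: 8.25
tool_pos: [0.6431, -0.0105, 0.1348]
tcp_rot: [2.448, 1.965, -0.001]
wrist_force: [-5.6, 1.0, 14.0]
width: 0.004
grip_force: 6.4
```

Fz is 14 N and the normal load is close to 15 N. I'll add a touch and hold.

>>> step_arm --series '[{"x":0.0,"y":0.0,"z":0.0004,"ax":0.0,"ay":0.0,"az":0.0,"grip":1.0},{"x":0.0,"y":0.0,"z":0.0004,"ax":0.0,"ay":0.0,"az":0.0,"grip":1.0},{"x":0.0,"y":0.0,"z":0.0004,"ax":0.0,"ay":0.0,"az":0.0,"grip":1.0},{"x":0.0,"y":0.0,"z":0.0004,"ax":0.0,"ay":0.0,"az":0.0,"grip":1.0},{"x":0.0,"y":0.0,"z":0.0004,"ax":0.0,"ay":0.0,"az":0.0,"grip":1.0},{"x":0.0,"y":0.0,"z":0.0004,"ax":0.0,"ay":0.0,"az":0.0,"grip":1.0},{"x":0.0,"y":0.0,"z":0.0004,"ax":0.0,"ay":0.0,"az":0.0,"grip":1.0},{"x":0.0,"y":0.0,"z":0.0004,"ax":0.0,"ay":0.0,"az":0.0,"grip":1.0}]'

```text
time: 9.05
tool_pos: [0.6431, -0.0105, 0.1349]
tcp_rot: [2.448, 1.965, -0.001]
wrist_force: [-7.2, 0.4, 13.2]
width: 0.001
grip_force: 6.8
```

Run:
```python
from h import *
go((45,0,190,0),(-40,0,190,0))
```

```text
t 9.05 tcp tester mm [ 54.4   4.3 134.9] tilt 0.1 F [-7.2, -1.2, 13.2] q [-0.05  0.28  1.77 -0.    1.09  0.17]
(45, 0, 190, 0) [-0.009 -0.019 -0.11 ] [ 0.003  0.003 -0.003]
(-40, 0, 190, 0) [-0.009 -0.189 -0.111] [ 0.003  0.003 -0.003]
```

>>> step_arm --series '[{"x":0.0,"y":-0.001,"z":0.001,"ax":0.0,"ay":0.0,"az":0.0,"grip":1.0},{"x":0.0,"y":-0.001,"z":0.001,"ax":0.0,"ay":0.0,"az":0.0,"grip":1.0},{"x":0.0,"y":-0.001,"z":0.001,"ax":0.0,"ay":0.0,"az":0.0,"grip":1.0}]'

```text
time: 9.35
tool_pos: [0.6431, -0.0104, 0.1348]
tcp_rot: [2.448, 1.965, 0.001]
wrist_force: [-5.5, 1.7, 13.9]
width: -0.003
grip_force: 7.3
```

>>> step_arm --series '[{"x":0.0,"y":-0.001,"z":0.001,"ax":0.0,"ay":0.0,"az":0.0,"grip":1.0},{"x":0.0,"y":-0.001,"z":0.001,"ax":0.0,"ay":0.0,"az":0.0,"grip":1.0},{"x":0.0,"y":-0.001,"z":0.001,"ax":0.0,"ay":0.0,"az":0.0,"grip":1.0},{"x":0.0,"y":-0.001,"z":0.001,"ax":0.0,"ay":0.0,"az":0.0,"grip":1.0}]'

```text
time: 9.75
tool_pos: [0.6431, -0.0104, 0.1348]
tcp_rot: [2.447, 1.964, 0.002]
wrist_force: [-6.2, 1.2, 15.3]
width: -0.003
grip_force: 7.8
```

>>> step_arm --series '[{"x":0.0,"y":0.0,"z":0.0006,"ax":0.0,"ay":0.0,"az":0.0,"grip":1.0},{"x":0.0,"y":0.0,"z":0.0006,"ax":0.0,"ay":0.0,"az":0.0,"grip":1.0},{"x":0.0,"y":0.0,"z":0.0006,"ax":0.0,"ay":0.0,"az":0.0,"grip":1.0},{"x":0.0,"y":0.0,"z":0.0006,"ax":0.0,"ay":0.0,"az":0.0,"grip":1.0},{"x":0.0,"y":0.0,"z":0.0006,"ax":0.0,"ay":0.0,"az":0.0,"grip":1.0},{"x":0.0,"y":0.0,"z":0.0006,"ax":0.0,"ay":0.0,"az":0.0,"grip":1.0},{"x":0.0,"y":0.0,"z":0.0006,"ax":0.0,"ay":0.0,"az":0.0,"grip":1.0}]'

```text
time: 10.45
tool_pos: [0.6431, -0.0105, 0.1347]
tcp_rot: [2.447, 1.964, 0.002]
wrist_force: [-6.0, 0.7, 16.8]
width: -0.001
grip_force: 8.4
```

Run:
```python
from h import *
go((45,0,190,0),(-40,0,190,0))
```

```text
t 10.45 tcp tester mm [ 54.4   4.3 134.7] tilt 0.2 F [-6.0, -0.6, 16.8] q [-0.05  0.28  1.77 -0.    1.09  0.17]
(45, 0, 190, 0) [-0.009 -0.018 -0.111] [ 0.007  0.003 -0.003]
(-40, 0, 190, 0) [-0.009 -0.188 -0.111] [ 0.007  0.003 -0.003]
```

Pressed home at 15–17 N for over 0.7 s. Now I'll lift off, back away and check.

>>> step_arm --series '[{"x":-0.01,"y":-0.01,"z":-0.04,"ax":0.0,"ay":0.0,"az":0.0,"grip":1.0},{"x":-0.01,"y":-0.02,"z":-0.11,"ax":0.0,"ay":0.0,"az":0.0,"grip":1.0},{"x":-0.03,"y":-0.1,"z":-0.13,"ax":-0.2,"ay":0.0,"az":0.0,"grip":1.0},{"x":-0.05,"y":-0.18,"z":-0.13,"ax":-0.4,"ay":0.0,"az":0.0,"grip":1.0},{"x":-0.07,"y":-0.24,"z":-0.13,"ax":-0.6,"ay":0.0,"az":0.0,"grip":1.0},{"x":-0.07,"y":-0.24,"z":-0.13,"ax":-0.83,"ay":0.0,"az":0.0,"grip":1.0},{"x":-0.07,"y":-0.24,"z":-0.13,"ax":-0.83,"ay":0.0,"az":0.0,"grip":1.0}]'

```text
time: 11.15
tool_pos: [0.5115, -0.018, 0.1916]
tcp_rot: [2.166, 1.741, 0.377]
wrist_force: [-0.5, 0.7, -1.0]
width: 0.003
grip_force: 0.0
```

```bash
cat >> h.py <<'E'
def swing(th,phi,y,u=16):
    a=fold(th,phi,y,100-u,0,u); return (a[0]+100,)+a[1:]
E
python3 - <<'E'
from h import *
print(swing(0,40,-30))
go((-40,-30,120,30),(-38,-30,100,36),(-25,-30,98,40),(-12,-30,98,40),swing(-3,40,-30))
a=imaging.read_camera("scene")["img"];b=imaging.read_camera("wrist")["img"]
cv2.imwrite("pics/c6.png",np.hstack([cv2.resize(a[150:300,220:390],(340,300)),cv2.resize(b,(400,300))])[:,:,::-1])
E
```

```text
(np.float64(0.29999999999999716), -30, np.float64(104.4), 40)
t 11.15 tcp tester mm [-72.5 -31.3 191.6] tilt 24.7 F [-0.6, 0.6, -1.0] q [-0.03 -0.29  2.28 -0.12  0.73  0.26]
(-40, -30, 120, 30) [ 0.003 -0.001  0.157] [-0.178  0.006  0.001]
(-38, -30, 100, 36) [ 0.003 -0.014  0.195] [-0.378  0.006  0.002]
(-25, -30, 98, 40) [0.003 0.008 0.21 ] [-0.511  0.006  0.002]
(-12, -30, 98, 40) [0.003 0.032 0.221] [-0.511  0.006  0.002]
(np.float64(0.7000000000000028), -30, np.float64(99.2), 40) [0.003 0.056 0.229] [-0.511  0.006  0.002]
```

View pics/c6.png

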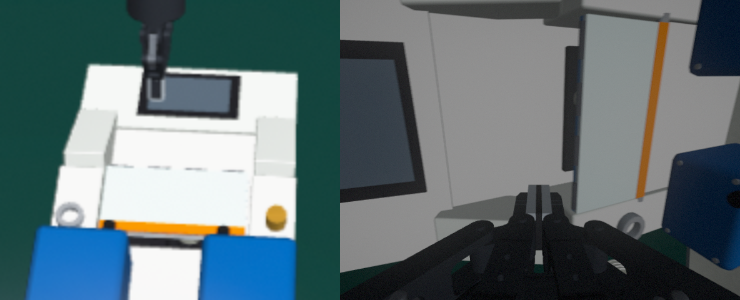

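The front leaf lies flat on the rear leaf and the strip is at the rear hinge. Now I'll slip the fingertip under the crease.

>>> step_arm --series '[{"x":0.0,"y":0.0,"z":0.08,"ax":-0.1,"ay":0.0,"az":0.0,"grip":1.0},{"x":0.0,"y":0.0,"z":0.155,"ax":-0.18,"ay":0.0,"az":0.0,"grip":1.0},{"x":0.0,"y":-0.014,"z":0.195,"ax":-0.38,"ay":0.0,"az":0.0,"grip":1.0},{"x":0.0,"y":-0.003,"z":0.205,"ax":-0.51,"ay":0.0,"az":0.0,"grip":1.0},{"x":0.0,"y":0.015,"z":0.213,"ax":-0.51,"ay":0.0,"az":0.0,"grip":1.0},{"x":0.0,"y":0.032,"z":0.221,"ax":-0.51,"ay":0.0,"az":0.0,"grip":1.0},{"x":0.0,"y":0.045,"z":0.226,"ax":-0.51,"ay":0.0,"az":0.0,"grip":1.0},{"x":0.0,"y":0.045,"z":0.226,"ax":-0.51,"ay":0.0,"az":0.0,"grip":1.0}]'

```text
time: 12.05
tool_pos: [0.585, -0.0343, 0.1024]
tcp_rot: [1.977, 1.585, 0.575]
wrist_force: [-1.0, 0.4, -3.2]
width: 0.003
grip_force: 1.6
```

Run:
```python
from h import *
go(*[swing(t,40,-30) for t in range(0,56,5)])
a=imaging.read_camera("top")["img"];b=imaging.read_camera("wrist")["img"]
cv2.imwrite("pics/c7.png",np.hstack([cv2.resize(a[140:340,230:440],(315,300)),cv2.resize(b,(400,300))])[:,:,::-1])
```

```text
t 12.05 tcp tester mm [  2.8 -31.4 102.4] tilt 40.1 F [-1.1, 0.2, -3.2] q [-0.03 -0.08  2.42 -0.84  0.17  0.98]
(np.float64(0.29999999999999716), -30, np.float64(104.4), 40) [ 0.003 -0.001 -0.006] [ 0.003  0.009 -0.002]
(np.float64(0.29999999999999716), -30, np.float64(113.1), 40) [ 0.003  0.01  -0.02 ] [ 0.003  0.009 -0.002]
(np.float64(1.0), -30, np.float64(121.8), 40) [ 0.003  0.022 -0.032] [ 0.003  0.009 -0.002]
(np.float64(2.4000000000000057), -30, np.float64(130.4), 40) [ 0.003  0.035 -0.043] [ 0.003  0.009 -0.002]
(np.float64(4.599999999999994), -30, np.float64(138.9), 40) [ 0.003  0.05  -0.054] [ 0.003  0.009 -0.002]
(np.float64(7.599999999999994), -30, np.float64(147.1), 40) [ 0.003  0.065 -0.062] [ 0.003  0.009 -0.002]
(np.float64(11.200000000000003), -30, np.float64(155.1), 40) [ 0.003  0.081 -0.07 ] [ 0.003  0.009 -0.002]
(np.float64(15.5), -30, np.float64(162.6), 40) [ 0.002  0.097 -0.076] [ 0.003  0.009 -0.002]
(np.float64(20.5), -30, np.float64(169.8), 40) [ 0.002  0.114 -0.08 ] [ 0.003  0.009 -0.002]
(np.float64(26.099999999999994), -30, np.float64(176.6), 40) [ 0.002  0.131 -0.084] [ 0.003  0.009 -0.002]
(np.float64(32.2), -30, np.float64(182.8), 40) [ 0.003  0.149 -0.085] [ 0.003  0.009 -0.002]
(np.float64(37.8), -30, np.float64(187.6), 40) [ 0.003  0.163 -0.085] [ 0.003  0.009 -0.002]
```

View pics/c7.png

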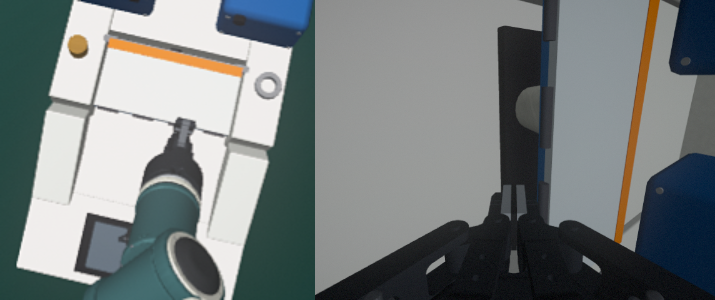

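The fingertip is under the crease and in light contact. The cup stands to the left of the finger, clear of it. I'll swing the pair up.

>>> step_arm --series '[{"x":0.0,"y":0.004,"z":-0.006,"ax":0.0,"ay":0.0,"az":0.0,"grip":1.0},{"x":0.0,"y":0.01,"z":-0.015,"ax":0.0,"ay":0.0,"az":0.0,"grip":1.0},{"x":0.0,"y":0.016,"z":-0.021,"ax":0.0,"ay":0.0,"az":0.0,"grip":1.0},{"x":0.0,"y":0.022,"z":-0.027,"ax":0.0,"ay":0.0,"az":0.0,"grip":1.0},{"x":0.0,"y":0.035,"z":-0.038,"ax":0.0,"ay":0.0,"az":0.0,"grip":1.0},{"x":0.0,"y":0.05,"z":-0.049,"ax":0.0,"ay":0.0,"az":0.0,"grip":1.0}]'

```text
time: 12.75
tool_pos: [0.5855, -0.0345, 0.1364]
tcp_rot: [1.978, 1.587, 0.574]
wrist_force: [-4.1, 0.2, -3.3]
width: -0.002
grip_force: 2.6
```

Run:
```python
from h import *
go(*[swing(t,40,-30,19) for t in range(25,81,5)])
a=imaging.read_camera("scene")["img"];b=imaging.read_camera("wrist")["img"]
cv2.imwrite("pics/c8.png",np.hstack([cv2.resize(a[150:300,220:390],(340,300)),cv2.resize(b,(400,300))])[:,:,::-1])
```

```text
t 12.75 tcp tester mm [  3.4 -31.5 136.4] tilt 40.0 F [-4.1, -0.7, -3.3] q [-0.03 -0.14  2.39 -0.55  0.24  0.69]
(np.float64(9.5), -30, np.float64(144.8), 40) [ 0.003  0.02  -0.005] [-0.001  0.009 -0.001]
(np.float64(13.200000000000003), -30, np.float64(152.8), 40) [ 0.003  0.036 -0.013] [-0.001  0.009 -0.001]
(np.float64(17.5), -30, np.float64(160.4), 40) [ 0.003  0.053 -0.019] [-0.001  0.009 -0.001]
(np.float64(22.400000000000006), -30, np.float64(167.5), 40) [ 0.003  0.069 -0.023] [-0.001  0.009 -0.001]
(np.float64(28.0), -30, np.float64(174.3), 40) [ 0.003  0.087 -0.027] [-0.001  0.009 -0.001]
(np.float64(34.099999999999994), -30, np.float64(180.5), 40) [ 0.003  0.104 -0.028] [-0.001  0.009 -0.001]
(np.float64(39.5), -30, np.float64(185.1), 40) [ 0.003  0.118 -0.028] [-0.001  0.009 -0.001]
(np.float64(45.2), -30, np.float64(189.3), 40) [ 0.003  0.132 -0.027] [-0.001  0.009 -0.001]
(np.float64(51.3), -30, np.float64(192.9), 40) [ 0.003  0.146 -0.025] [-0.001  0.009 -0.001]
(np.float64(57.6), -30, np.float64(196.0), 40) [ 0.003  0.16  -0.022] [-0.001  0.009 -0.001]
(np.float64(64.2), -30, np.float64(198.6), 40) [ 0.003  0.173 -0.017] [-0.001  0.009 -0.001]
(np.float64(71.1), -30, np.float64(200.5), 40) [ 0.003  0.186 -0.011] [-0.001  0.009 -0.001]
```

View pics/c8.png

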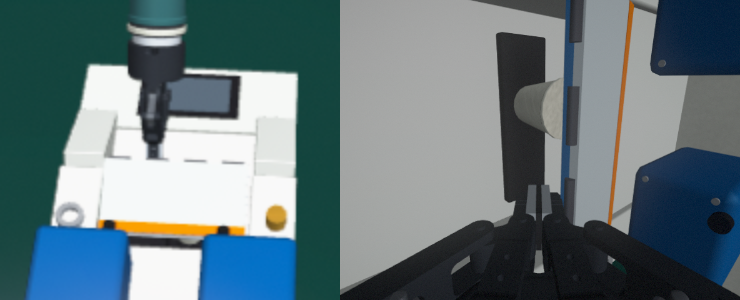

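The pair is rising together with about 5 N of force and the cup is undisturbed. My 10 picture views are used up, so from here I'll check by numbers.

>>> step_arm --series '[{"x":0.0,"y":0.02,"z":-0.006,"ax":0.0,"ay":0.0,"az":0.0,"grip":1.0},{"x":0.0,"y":0.036,"z":-0.013,"ax":0.0,"ay":0.0,"az":0.0,"grip":1.0},{"x":0.0,"y":0.053,"z":-0.019,"ax":0.0,"ay":0.0,"az":0.0,"grip":1.0},{"x":0.0,"y":0.069,"z":-0.023,"ax":0.0,"ay":0.0,"az":0.0,"grip":1.0},{"x":0.0,"y":0.087,"z":-0.027,"ax":0.0,"ay":0.0,"az":0.0,"grip":1.0},{"x":0.0,"y":0.104,"z":-0.028,"ax":0.0,"ay":0.0,"az":0.0,"grip":1.0}]'

```text
time: 13.45
tool_pos: [0.6166, -0.041, 0.182]
tcp_rot: [1.976, 1.586, 0.576]
wrist_force: [-4.4, -1.3, -0.9]
width: -0.003
grip_force: 2.3
```

```bash
cat >> h.py <<'E'
def blue():
    """front-facing blue rear leaf seen from above / orange strip still visible?"""
    for n,b in(("top",(270,400,140,240)),("scene",(240,350,215,265))):
        c=imaging.read_camera(n)
        for k,lo,hi in(("blue",(98,100,60),(115,255,255)),("orange",(8,150,120),(25,255,255))):
            try:
                ct=mask(c,lo,hi,b);print(n,k,cv2.contourArea(ct),cv2.boundingRect(ct))
            except ValueError: print(n,k,"none")
E
python3 - <<'E'
from h import *
go(*[swing(t,40-max(0,t-60)/4,-30,19) for t in range(55,106,5)])
E
```

```text
t 13.45 tcp tester mm [ 35.1 -31.2 182. ] tilt 40.1 F [-4.0, -2.2, -0.9] q [-0.04 -0.15  2.3  -0.37  0.32  0.49]
(np.float64(39.5), -30, np.float64(185.1), 40) [0.002 0.011 0.001] [ 0.004  0.007 -0.001]
(np.float64(45.2), -30, np.float64(189.3), 40) [0.002 0.025 0.002] [ 0.004  0.007 -0.001]
(np.float64(51.1), -30, np.float64(193.2), 39) [0.002 0.039 0.004] [ 0.046  0.007 -0.001]
(np.float64(57.3), -30, np.float64(196.5), 38) [0.002 0.053 0.007] [ 0.088  0.007 -0.001]
(np.float64(63.7), -30, np.float64(199.3), 36) [0.002 0.066 0.01 ] [ 0.129  0.007 -0.001]
(np.float64(70.4), -30, np.float64(201.4), 35) [0.002 0.079 0.016] [ 0.171  0.007 -0.001]
(np.float64(77.2), -30, np.float64(203.0), 34) [0.003 0.091 0.022] [ 0.213  0.007 -0.001]
(np.float64(84.0), -30, np.float64(204.0), 32) [0.003 0.103 0.029] [ 0.254  0.007 -0.001]
(np.float64(91.0), -30, np.float64(204.4), 31) [0.003 0.114 0.038] [ 0.296  0.007 -0.001]
(np.float64(97.9), -30, np.float64(204.1), 30) [0.003 0.124 0.047] [ 0.338  0.007 -0.001]
(np.float64(104.7), -30, np.float64(203.3), 29) [0.003 0.134 0.057] [ 0.379  0.007 -0.002]
```

>>> step_arm --series '[{"x":0.0,"y":0.011,"z":0.001,"ax":0.0,"ay":0.0,"az":0.0,"grip":1.0},{"x":0.0,"y":0.025,"z":0.002,"ax":0.0,"ay":0.0,"az":0.0,"grip":1.0},{"x":0.0,"y":0.039,"z":0.004,"ax":0.05,"ay":0.0,"az":0.0,"grip":1.0},{"x":0.0,"y":0.053,"z":0.007,"ax":0.09,"ay":0.0,"az":0.0,"grip":1.0},{"x":0.0,"y":0.066,"z":0.01,"ax":0.13,"ay":0.0,"az":0.0,"grip":1.0},{"x":0.0,"y":0.079,"z":0.016,"ax":0.17,"ay":0.0,"az":0.0,"grip":1.0},{"x":0.0,"y":0.091,"z":0.022,"ax":0.21,"ay":0.0,"az":0.0,"grip":1.0},{"x":0.0,"y":0.103,"z":0.029,"ax":0.25,"ay":0.0,"az":0.0,"grip":1.0}]'

```text
time: 14.25
tool_pos: [0.6652, -0.0512, 0.2049]
tcp_rot: [2.069, 1.662, 0.486]
wrist_force: [-4.7, 0.0, -0.4]
width: 0.002
grip_force: 2.1
```

Run:
```python
from h import *
go(*[swing(t,32,-30,19) for t in (92,94,96,98,100,102)])
blue()
```

```text
t 14.25 tcp tester mm [ 84.8 -30.7 204.9] tilt 32.7 F [-4.6, -1.0, -0.4] q [-0.07 -0.04  2.09 -0.16  0.52  0.26]
(np.float64(86.8), -30, np.float64(204.2), 32) [0.001 0.003 0.003] [ 0.024  0.005 -0.001]
(np.float64(89.6), -30, np.float64(204.3), 32) [0.001 0.007 0.006] [ 0.024  0.005 -0.001]
(np.float64(92.5), -30, np.float64(204.2), 32) [0.001 0.012 0.009] [ 0.024  0.005 -0.001]
(np.float64(95.3), -30, np.float64(204.0), 32) [0.001 0.017 0.013] [ 0.024  0.005 -0.001]
(np.float64(98.1), -30, np.float64(203.7), 32) [0.001 0.021 0.016] [ 0.024  0.005 -0.001]
(np.float64(100.9), -30, np.float64(203.4), 32) [0.001 0.025 0.02 ] [ 0.024  0.005 -0.001]
top blue 717.0 (302, 152, 58, 26)
top orange 94.0 (276, 164, 12, 12)
scene blue 19.5 (240, 262, 38, 3)
scene orange none
```

>>> step_arm --series '[{"x":0.0,"y":0.003,"z":0.003,"ax":0.0,"ay":0.0,"az":0.0,"grip":1.0},{"x":0.0,"y":0.007,"z":0.006,"ax":0.0,"ay":0.0,"az":0.0,"grip":1.0},{"x":0.0,"y":0.012,"z":0.009,"ax":0.0,"ay":0.0,"az":0.0,"grip":1.0},{"x":0.0,"y":0.016,"z":0.012,"ax":0.0,"ay":0.0,"az":0.0,"grip":1.0},{"x":0.0,"y":0.016,"z":0.012,"ax":0.0,"ay":0.0,"az":0.0,"grip":1.0}]'

```text
time: 14.85
tool_pos: [0.6747, -0.0531, 0.204]
tcp_rot: [2.067, 1.661, 0.487]
wrist_force: [-0.7, 0.1, 0.0]
width: 0.002
grip_force: 0.4
```

>>> step_arm --series '[{"x":0.0,"y":0.003,"z":0.002,"ax":0.0,"ay":0.0,"az":0.0,"grip":1.0},{"x":0.0,"y":0.006,"z":0.004,"ax":0.0,"ay":0.0,"az":0.0,"grip":1.0}]'

```text
time: 15.05
tool_pos: [0.6776, -0.0539, 0.2035]
tcp_rot: [2.068, 1.661, 0.486]
wrist_force: [-3.4, 1.2, 3.4]
width: 0.003
grip_force: 2.2
```

>>> step_arm --series '[{"x":0.0,"y":0.003,"z":0.002,"ax":0.0,"ay":0.0,"az":0.0,"grip":1.0}]'

```text
time: 15.15
tool_pos: [0.6794, -0.0543, 0.2034]
tcp_rot: [2.068, 1.661, 0.486]
wrist_force: [-3.8, 2.0, 2.1]
width: -0.001
grip_force: 2.3
```

>>> step_arm --series '[{"x":0.0,"y":0.002,"z":0.001,"ax":0.0,"ay":0.0,"az":0.0,"grip":1.0}]'

```text
time: 15.25
tool_pos: [0.6804, -0.0546, 0.2034]
tcp_rot: [2.069, 1.661, 0.486]
wrist_force: [-3.6, 0.7, 2.4]
width: 0.002
grip_force: 2.3
```

>>> step_arm --series '[{"x":0.0,"y":0.003,"z":0.002,"ax":0.0,"ay":0.0,"az":0.0,"grip":1.0}]'

```text
time: 15.35
tool_pos: [0.6821, -0.0549, 0.2032]
tcp_rot: [2.069, 1.662, 0.486]
wrist_force: [-4.1, 1.2, 2.5]
width: -0.003
grip_force: 2.3
```

>>> step_arm --series '[{"x":0.0,"y":0.002,"z":0.001,"ax":0.0,"ay":0.0,"az":0.0,"grip":1.0}]'

```text
time: 15.45
tool_pos: [0.6831, -0.0552, 0.2032]
tcp_rot: [2.069, 1.662, 0.485]
wrist_force: [-3.6, 2.0, 0.9]
width: 0.002
grip_force: 2.2
```

>>> step_arm --series '[{"x":0.0,"y":0.002,"z":0.001,"ax":0.0,"ay":0.0,"az":0.0,"grip":1.0}]'

```text
time: 15.55
tool_pos: [0.6838, -0.0553, 0.203]
tcp_rot: [2.07, 1.662, 0.485]
wrist_force: [-8.8, 4.0, 5.1]
width: -0.001
grip_force: 5.2
```

Force is rising, which suggests the stop. I'll push a bit further to seat it firmly.

>>> step_arm --series '[{"x":0.0,"y":0.001,"z":0.0006,"ax":0.0,"ay":0.0,"az":0.0,"grip":1.0},{"x":0.0,"y":0.001,"z":0.0006,"ax":0.0,"ay":0.0,"az":0.0,"grip":1.0}]'

```text
time: 15.75
tool_pos: [0.6838, -0.0553, 0.203]
tcp_rot: [2.07, 1.663, 0.484]
wrist_force: [-9.7, 3.8, 4.9]
width: 0.001
grip_force: 5.3
```

>>> step_arm --series '[{"x":0.0,"y":0.001,"z":0.0005,"ax":0.0,"ay":0.0,"az":0.0,"grip":1.0},{"x":0.0,"y":0.001,"z":0.0005,"ax":0.0,"ay":0.0,"az":0.0,"grip":1.0},{"x":0.0,"y":0.001,"z":0.0005,"ax":0.0,"ay":0.0,"az":0.0,"grip":1.0}]'

```text
time: 16.05
tool_pos: [0.6839, -0.0553, 0.203]
tcp_rot: [2.071, 1.663, 0.483]
wrist_force: [-11.4, 3.3, 6.1]
width: 0.001
grip_force: 6.5
```

Run:
```python
from h import *
go((40,-30,230,25),(-80,-30,240,10))
blue()
```

```text
t 16.05 tcp tester mm [104.  -30.7 203. ] tilt 32.6 F [-11.9, 0.8, 6.1] q [-0.08  0.    2.06 -0.16  0.52  0.25]
(40, -30, 230, 25) [ 0.001 -0.079 -0.114] [ 0.252  0.005 -0.001]
(-80, -30, 240, 10) [ 0.001 -0.27  -0.26 ] [ 0.752  0.005 -0.002]
top blue 1272.5 (287, 140, 77, 36)
top orange 94.0 (276, 164, 12, 12)
scene blue 19.5 (240, 262, 38, 3)
scene orange none
```

The arm is held at the stop: the force rises to 12 N while the tool doesn't move. I'll back straight away.

>>> step_arm --series '[{"x":0.0,"y":-0.01,"z":-0.006,"ax":0.0,"ay":0.0,"az":0.0,"grip":1.0},{"x":0.0,"y":-0.05,"z":-0.032,"ax":0.0,"ay":0.0,"az":0.0,"grip":1.0},{"x":0.0,"y":-0.12,"z":-0.08,"ax":0.0,"ay":0.0,"az":0.0,"grip":1.0},{"x":0.0,"y":-0.2,"z":-0.16,"ax":0.2,"ay":0.0,"az":0.0,"grip":1.0},{"x":0.0,"y":-0.27,"z":-0.26,"ax":0.45,"ay":0.0,"az":0.0,"grip":1.0},{"x":0.0,"y":-0.3,"z":-0.32,"ax":0.75,"ay":0.0,"az":0.0,"grip":1.0},{"x":0.0,"y":-0.3,"z":-0.32,"ax":0.75,"ay":0.0,"az":0.0,"grip":1.0},{"x":0.0,"y":-0.3,"z":-0.32,"ax":0.75,"ay":0.0,"az":0.0,"grip":1.0}]'

```text
time: 16.95
tool_pos: [0.4796, -0.0101, 0.2587]
tcp_rot: [2.333, 1.873, 0.171]
wrist_force: [-0.5, 0.6, -0.8]
width: -0.001
grip_force: 0.0
```

Run:
```python
from h import *
go()
T=imaging.read_camera("top");W_=imaging.read_camera("wrist");S=imaging.read_camera("scene")
def proj(c,P):
    P=O+(P[0]*X+P[1]*Y+P[2]*Z)/1e3
    K=np.array([[c["fx"],0,c["cx"]],[0,c["fy"],c["cy"]],[0,0,1]])
    return cv2.projectPoints(P[None],cv2.Rodrigues(np.array(c["R"]))[0],np.array(c["t"]),K,np.array([c["k1"],0,0,0.]))[0].ravel().round(0)
for th in (95,100): 
    t=np.deg2rad(th);e=(100-100*np.cos(t),130+100*np.sin(t))
    print(th,[proj(T,np.array([e[0],y,e[1]])) for y in(95,-95)])
print("hinge",[proj(T,np.array([100,y,130])) for y in(95,-95)])
h=cv2.cvtColor(T["img"],cv2.COLOR_RGB2HSV)
# column profiles down the top view along tester -X through y=+40 and y=-60
for y in(30,50,-60):
    print(y,[(x,*h[int(v),int(u)]) for x in range(-20,125,8) for u,v in[proj(T,np.array([x,y,130]))]])
for n,c in(("wrist",W_),("top",T)):
    ct=mask(c,(8,150,120),(25,255,255),(0,640,0,480));print(n,"orange",cv2.boundingRect(ct),cv2.contourArea(ct))
print("brass",onz(T,mask(T,(10,120,80),(25,255,255),(270,292,155,182))[:,0].mean(0),.155).round(3))
```

```text
t 16.95 tcp tester mm [-105.3  -30.4  258.7] tilt 10.6 F [-0.6, 0.5, -0.8] q [-0.05 -0.26  2.09 -0.04  1.13  0.18]
95 [array([303., 145.]), array([401., 167.])]
100 [array([304., 141.]), array([401., 163.])]
hinge [array([303., 165.]), array([391., 185.])]
30 [(-20, np.uint8(15), np.uint8(4), np.uint8(240)), (-12, np.uint8(15), np.uint8(4), np.uint8(240)), (-4, np.uint8(15), np.uint8(4), np.uint8(240)), (4, np.uint8(15), np.uint8(4), np.uint8(240)), (12, np.uint8(15), np.uint8(4), np.uint8(251)), (20, np.uint8(135), np.uint8(8), np.uint8(62)), (28, np.uint8(135), np.uint8(9), np.uint8(60)), (36, np.uint8(23), np.uint8(19), np.uint8(230)), (44, np.uint8(23), np.uint8(19), np.uint8(229)), (52, np.uint8(24), np.uint8(22), np.uint8(225)), (60, np.uint8(25), np.uint8(20), np.uint8(225)), (68, np.uint8(25), np.uint8(22), np.uint8(224)), (76, np.uint8(12), np.uint8(5), np.uint8(240)), (84, np.uint8(15), np.uint8(4), np.uint8(240)), (92, np.uint8(15), np.uint8(6), np.uint8(160)), (100, np.uint8(107), np.uint8(129), np.uint8(97)), (108, np.uint8(107), np.uint8(130), np.uint8(96)), (116, np.ui
[... 1433 characters left out ...]
8(8), np.uint8(61)), (52, np.uint8(150), np.uint8(8), np.uint8(61)), (60, np.uint8(120), np.uint8(11), np.uint8(47)), (68, np.uint8(15), np.uint8(4), np.uint8(239)), (76, np.uint8(8), np.uint8(4), np.uint8(240)), (84, np.uint8(8), np.uint8(4), np.uint8(240)), (92, np.uint8(30), np.uint8(9), np.uint8(119)), (100, np.uint8(106), np.uint8(126), np.uint8(97)), (108, np.uint8(107), np.uint8(125), np.uint8(98)), (116, np.uint8(107), np.uint8(125), np.uint8(98)), (124, np.uint8(107), np.uint8(126), np.uint8(97))]Traceback (most recent call last):
  File "<stdin>", line 17, in <module>
  File "h.py", line 21, in mask
    return max(cs,key=cv2.contourArea)
ValueError: max() iterable argument is empty
```

Run:
```python
from h import *
T=imaging.read_camera("top");S=imaging.read_camera("scene")
def proj(c,x,y,z):
    P=O+(x*X+y*Y+z*Z)/1e3
    K=np.array([[c["fx"],0,c["cx"]],[0,c["fy"],c["cy"]],[0,0,1]])
    return cv2.projectPoints(P[None],cv2.Rodrigues(np.array(c["R"]))[0],np.array(c["t"]),K,np.array([c["k1"],0,0,0.]))[0].ravel()
def prof(c,th0,ts,y,s=100,off=0):
    o=[]
    for th in ts:
        t=np.deg2rad(th);u,v=proj(c,100-s*np.cos(t)+off*np.sin(t),y,130+s*np.sin(t)+off*np.cos(t))
        o.append((th,c["img"][int(round(v)),int(round(u))].tolist()))
    return o
for y in(0,20,-20): print("top crease y",y,prof(T,0,range(88,113,2),y))
# scene: front leaf face (back) along leaf at theta=100, offset 5mm behind, gap between hoods
for y in(0,): print("scene along s",[(s,S["img"][int(round(v)),int(round(u))].tolist()) for s in range(10,125,6) for u,v in[proj(S,100+s*np.sin(.1745)+5,y,130+s*np.cos(.1745))]])
try: ct=mask(T,(8,120,80),(25,255,255),(268,294,155,182));print("brass",onz(T,ct[:,0].mean(0),.155).round(3))
except Exception as e: print(e)
m=S["img"][150:300,220:390]; d=cv2.imread("pics/scene0.png")[150:300,220:390,::-1]
df=cv2.absdiff(m,d).max(2)>40
for n,(u,v) in dict(ring=(255,257),brass=(358,258)).items(): print(n,"changed px",int(df[v-150-8:v-150+8,u-220-9:u-220+9].sum()))
d=cv2.imread("pics/scene0.png")[:,:,::-1];df=(cv2.absdiff(S["img"],d).max(2)>40);df[150:300,220:390]=0;df[:150]=0;print("elsewhere",df.sum())
```

```text
top crease y 0 [(88, [48, 70, 97]), (90, [47, 69, 96]), (92, [48, 69, 97]), (94, [46, 68, 96]), (96, [47, 69, 94]), (98, [67, 140, 217]), (100, [87, 148, 213]), (102, [239, 240, 237]), (104, [240, 237, 236]), (106, [240, 238, 236]), (108, [240, 237, 236]), (110, [240, 237, 236]), (112, [240, 238, 236])]
top crease y 20 [(88, [47, 69, 97]), (90, [48, 70, 98]), (92, [45, 68, 95]), (94, [44, 68, 96]), (96, [44, 64, 90]), (98, [64, 132, 203]), (100, [81, 78, 82]), (102, [82, 79, 86]), (104, [250, 247, 245]), (106, [241, 239, 238]), (108, [240, 237, 236]), (110, [240, 238, 236]), (112, [240, 238, 236])]
top crease y -20 [(88, [46, 69, 96]), (90, [47, 69, 97]), (92, [49, 70, 98]), (94, [47, 70, 97]), (96, [46, 67, 92]), (98, [65, 131, 200]), (100, [74, 71, 74]), (102, [94, 93, 98]), (104, [251, 249, 247]), (106, [240, 238, 236]), (108, [240, 237, 236]), (110, [240, 237, 236]), (112, [240, 237, 236])]
scene along s [(10, [143, 68, 0]), (16, [161, 128, 94]), (22, [126, 127, 125]), (28, [118, 126, 129]), (34, [118, 126, 129]), (40, [118, 126, 129]), (46, [118, 126, 128]), (52, [118, 126, 129]), (58, [118, 125, 129]), (64, [118, 126, 129]), (70, [118, 126, 129]), (76, [118, 125, 129]), (82, [118, 126, 129]), (88, [117, 126, 128]), (94, [186, 196, 196]), (100, [243, 247, 247]), (106, [243, 247, 247]), (112, [183, 225, 244]), (118, [72, 163, 236]), (124, [175, 219, 243])]
brass [[0.687 0.112 0.155]]
ring changed px 0
brass changed px 0
elsewhere 37
```

```bash
python3 -c "
from workcell import bot
print(bot.finish_job())"
```

```text
the job is handed in; nothing more can be done
None
```

I folded the front leaf flat onto the rear leaf, pressed it home at about 15–17 N for over half a second, then swung the folded pair back against its stop and left it standing there. The stop position (about 100°) and the flat fold were confirmed from camera pixels. The check weight and ring had not moved; the cup stood undisturbed when last seen, partway through the swing. One thing could count against the 40 N limits: the wrist force read about 49 N for a moment as the finger came in under the front edge. It was near zero 0.1 s later, so I took it to be the arm stopping abruptly rather than a push on the cover. I handed the job in at about 17 s on the robot's clock.

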